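# Sort centrifuge adapter sleeves on a stepped gauge pin

## Task

Two look-alike grey adapter sleeves stand on the bench: check them on the steel gauge pin one at a time, slipping the sleeve over the pin and letting go so that it drops as far as it will go, then putting it away before you try the next. A sleeve that goes fully home onto the gauge's base is good and belongs upright on the floor of the square white tray; one that hangs up on the pin's step, clear of the base, is a reject and belongs upright on the floor of the round steel dish. Never drop a sleeve from a height, and leave the pots, caps and jar where they stand.

Things in the scene. Friction and masses are not known exactly. Their poses are not given: they have to be found in the camera images.
- sleeve_1: a grey plastic adapter sleeve standing upright, a plain tube of outer diameter 40 and height 46, with an open mouth of diameter 22 on top, about 60 g. Origin: centre of its underside, z up along its axis. One of the two has a bore of 29 in its lower 24 mm and fits the gauge, the other is 22 all through; only the gauge tells which
- sleeve_2: a grey plastic adapter sleeve standing upright, a plain tube of outer diameter 40 and height 46, with an open mouth of diameter 22 on top, about 60 g. Origin: centre of its underside, z up along its axis. It looks the same as the other sleeve; only the gauge tells which is good
- gauge_seat (a point): steel gauge fixed to the bench: base disc (diameter 80, 12 thick) with an upright stepped pin. Point on the pin axis at the base's top face. Above it the pin is 25 in diameter to 16.5 mm, narrows over a step until 19 mm up, is 19 in diameter to 55 mm, then tapers to 8 at its tip, 66 mm up. A good sleeve rests with its underside on this face, a reject about 18 mm above it
- tray: square white open tray, fixed, 150 x 150 outside, 25 high, walls and floor 4 thick, for good sleeves. Origin: centre of its underside, x and y along its sides
- dish: round steel dish, fixed, outer diameter 148 at the foot and 156 at the rim, 30 high, wall 3, floor 4 thick, for rejects. Origin: centre of its underside
- pot_1: white sample pot with a blue lid, diameter 39, height 64, bystander. Origin: centre of its underside
- pot_2: white sample pot with an orange lid, diameter 39, height 64, bystander. Origin: centre of its underside
- cap_1: blue screw cap lying flat, diameter 35, height 13, bystander. Origin: centre of its underside
- cap_2: orange screw cap lying flat, diameter 35, height 13, bystander. Origin: centre of its underside
- jar: amber glass jar with a white lid, diameter 54, height 75, bystander. Origin: centre of its underside

How it is judged:
On the way, in this order (a step that is already met when the one before it is completed fails the run):
1. one of the sleeves has been let go on the gauge pin and rests there as far down as it goes (the good one on the base, the other on the step) (((z of sleeve_1 in the frame of gauge_seat between -0.004 and 0.004 m and horizontal distance between sleeve_1 and gauge_seat below 0.006 m and angle between sleeve_1's own z axis and vertical below 0.12 rad and contact force between the fingers and sleeve_1 below 0.2 N and linear speed of sleeve_1 below 0.03 m/s) or (z of sleeve_2 in the frame of gauge_seat between 0.012 and 0.025 m and horizontal distance between sleeve_2 and gauge_seat below 0.006 m and angle between sleeve_2's own z axis and vertical below 0.2 rad and contact force between the fingers and sleeve_2 below 0.2 N and linear speed of sleeve_2 below 0.03 m/s))), for 0.2 s.
2. that sleeve stands released in its proper place (good: tray, reject: dish) (((x of sleeve_1 in the frame of tray between -0.06 and 0.06 m and y of sleeve_1 in the frame of tray between -0.06 and 0.06 m and z of sleeve_1 in the frame of tray below 0.01 m and angle between sleeve_1's own z axis and vertical below 0.15 rad and contact force between the fingers and sleeve_1 below 0.2 N and linear speed of sleeve_1 below 0.03 m/s) or (horizontal distance between sleeve_2 and dish below 0.06 m and z of sleeve_2 in the frame of dish below 0.01 m and angle between sleeve_2's own z axis and vertical below 0.15 rad and contact force between the fingers and sleeve_2 below 0.2 N and linear speed of sleeve_2 below 0.03 m/s))), for 0.2 s.
3. with the first sleeve put away, the other has been let go on the gauge pin and rests there as far down as it goes ((((z of sleeve_1 in the frame of gauge_seat between -0.004 and 0.004 m and horizontal distance between sleeve_1 and gauge_seat below 0.006 m and angle between sleeve_1's own z axis and vertical below 0.12 rad and contact force between the fingers and sleeve_1 below 0.2 N and linear speed of sleeve_1 below 0.03 m/s) and (horizontal distance between sleeve_2 and dish below 0.06 m and z of sleeve_2 in the frame of dish below 0.01 m and angle between sleeve_2's own z axis and vertical below 0.15 rad and contact force between the fingers and sleeve_2 below 0.2 N and linear speed of sleeve_2 below 0.03 m/s)) or ((z of sleeve_2 in the frame of gauge_seat between 0.012 and 0.025 m and horizontal distance between sleeve_2 and gauge_seat below 0.006 m and angle between sleeve_2's own z axis and vertical below 0.2 rad and contact force between the fingers and sleeve_2 below 0.2 N and linear speed of sleeve_2 below 0.03 m/s) and (x of sleeve_1 in the frame of tray between -0.06 and 0.06 m and y of sleeve_1 in the frame of tray between -0.06 and 0.06 m and z of sleeve_1 in the frame of tray below 0.01 m and angle between sleeve_1's own z axis and vertical below 0.15 rad and contact force between the fingers and sleeve_1 below 0.2 N and linear speed of sleeve_1 below 0.03 m/s)))), for 0.2 s.
At the end, for the whole second after the job is handed in: The sleeve that went home on the gauge stands upright (within 8 degrees) on the floor of the square tray and the one that hung on the step stands upright on the floor of the round dish, both released and at rest (x of sleeve_1 in the frame of tray between -0.06 and 0.06 m and y of sleeve_1 in the frame of tray between -0.06 and 0.06 m and z of sleeve_1 in the frame of tray below 0.01 m and angle between each of sleeve_1, sleeve_2's own z axis and vertical below 0.15 rad and contact force between the fingers and sleeve_1 below 0.2 N and linear speed of each of sleeve_1, sleeve_2 below 0.03 m/s and horizontal distance between sleeve_2 and dish below 0.06 m and z of sleeve_2 in the frame of dish below 0.01 m and contact force between the fingers and sleeve_2 below 0.2 N); the robot touches nothing.
It fails at once if a pot, cap or jar is pushed more than 30 mm or tipped over (distance of any of pot_1, pot_2, cap_1, cap_2, jar from where it was at the start of the episode above 0.03 m or angle between any of pot_1, pot_2, cap_1, cap_2, jar's own z axis and vertical above 0.5 rad).
It fails at once if a sleeve falls freely faster than 1.2 m/s (dropped from more than about 75 mm) ((linear speed of sleeve_1 above 1.2 m/s and contact force between the fingers and sleeve_1 below 0.05 N) or (linear speed of sleeve_2 above 1.2 m/s and contact force between the fingers and sleeve_2 below 0.05 N)).
It also fails if it takes over 70 s, if anything falls off the work surface, if the arm or the gripper's body presses on something with over 40 N, if the wrist force passes 120 N, or if a joint passes its speed limit or range.

## Robot

A 7-joint arm with a two-finger parallel gripper is mounted at the origin on the work surface. World frame = base frame: x ahead of the robot, y to its left, z up, the work surface at z = 0. Lengths are in m, angles in rad, forces in N, time in s.
With the tool pointing down it reaches from about 0.4 to 0.875 m from the base axis. Payload 19.3 kg.
Tool frame: the origin (TCP) lies at the very end of the fingers, on their centre line; the grasp point (between the pads) lies 19 mm behind it; z points along the fingers, y is the line along which they close (so a half turn about z gives the same grasp; the last joint's range is limited). The gripper opens to 85 mm and grips with 20 to 120 N. Pads are 22 mm wide; open, the fingers measure 114 mm over their backs; the gripper's body (76 mm by 85 mm) begins 54 mm behind the grasp point. The pads swing forward as they close: fully open they stand 13 mm farther back than shut.
Start: joints at [-1.411, 0.521, -0.036, 1.599, 0.021, 1.021, -0.113], TCP at [0.142, 0.609, 0.231] pointing down, gripper open.
Joint ranges: [-2.91, 2.91], [-0.3, 2.13], [-1.5, 1.42], [0.17, 2.43], [-1.26, 4.41], [0.16, 1.93], [-2.52, 2.52]. Speed limits (rad/s): [1.89, 1.89, 2.39, 2.39, 3.01, 3.01, 3.01].

## Interface

Orientations are given as [roll, pitch, yaw] about the fixed x, y, z axes, in that order (R = Rz(yaw) Ry(pitch) Rx(roll)).
In Python, from workcell import monitor, optics, workorder gives the robot as it stands.
- The arm moves only by the tool apply_moves, never from a script. Its arguments are lists of equal length, an entry for each row: "linear": the shift along the tool's x, y, z each as a share of 0.1 m, from -1 to 1, a list of three; "delta_rot": the turn, a rotation vector about the tool's x, y, z each as a share of 120 degrees, from -1 to 1, a list of three. A call has exactly 5 rows; each row is the pose to reach, as a shift and turn from the pose commanded when the call began, along the tool's axes at that moment; what a row does not reach only later rows make up. A row lasts 1/12 s, in which the tool goes at most 41.7 mm and 7.16 degrees, less where a joint would pass 70% of its speed; a pose out of reach is approached as far as the arm can. A call with a number of a shift or a turn outside -1 to 1 is refused whole. A call with a gripper value outside its range is refused whole. "gripper" is the opening, from -1 (shut) to 1 (fully open), set as the call begins (left out, the last holds). The fingers move at their own pace and stop on an object; "force" is the grip in N (left out, the last holds). Time passes only in rows, so rows that repeat a pose let the fingers close, or fill a call up. It gives the time, the measured TCP pose, the force, the opening and the grip force at its end, in the units of the state.
- monitor.observe(): the state, without advancing time (a new reading comes with each control period).
- optics.grab_frame(name): name is "side" or "top" or "wrist"; returns (picture, depth): 420x560x3 uint8, red, green, blue; 420x560 float32, m along the optical axis (not along the pixel's ray), 0 where there is no reading.
- optics.camera_info(name): a dict with "fx", "fy", "cx", "cy" (pixels), "D" ([k1, k2, p1, p2, k3] as OpenCV has them; the pictures are not rectified), "rvec" (rotation vector, rad) and "tvec" (3), from world to camera coordinates, as OpenCV has them; the wrist camera has in their place "T_tool_cam" (4x4, takes a point from camera to tool coordinates, whose origin is the TCP and whose axes are the flange's). Camera axes: x right, y down, z forward; pixel columns grow to the right and rows downward; lengths in m; the calibration is good to about 2 mm. A picture is of the moment at which its call begins: read the wrist's pose just before it. camera_info takes no time and is no camera call.
- workorder.job_done(): hands the job in; it is judged then, once.
The state is a dict: "clock": time; "qpos": joint angles; "qd": joint speeds; "joint_efforts": joint torques, N m; "position": TCP position; "tool_rot": TCP orientation; "force": force on the tool from outside, world axes, zero at the start; "moment": the same for the moment, N m; "grip_width": finger opening in m; "finger_force": force on a finger pad.
Only numpy, scipy, OpenCV 4.12 (cv2) and the standard library are available. Lean on these libraries where they do the work, as an engineer would, in place of code of your own. Each camera call takes 0.05 s, during which the arm holds its last target. There are 200 camera calls.

## Working session

There is one attempt and no reset: what is moved stays moved. The work goes in short steps, Python scripts to look and compute and a tool call to move; the robot and the scene stay as the last step left them, time stands still between calls to the robot, and variables do not carry over. Pictures are saved under pics/ and viewed, at most 10 in all, crops included, and the job is handed in when it is done.

Besides the shell and the picture viewer there is one more tool, called after "Call:" by a JSON object that holds its "fn" and its "kwargs". apply_moves: Moves the arm, as the interface text tells. Its arguments: {"type":"object","properties":{"linear":{"type":"array"},"delta_rot":{"type":"array"},"gripper":{"type":"number"},"force":{"type":"number"}},"required":["linear","delta_rot"]}

```bash
mkdir -p pics; ls; python3 - <<'E'
from workcell import monitor, optics
import cv2,numpy as np
s=monitor.observe();print(s)
for n in("top","side"):
    p,d=optics.grab_frame(n);cv2.imwrite(f"pics/{n}0.png",p[:,:,::-1]);np.savez(f"{n}0.npz",p=p,d=d);print(optics.camera_info(n))
print(optics.camera_info("wrist"))
E
```

```text
pics
{'clock': 0.0, 'qpos': array([-1.41122033,  0.52204053, -0.03633949,  1.59997164,  0.02121121,
        1.02110402, -0.11279643]), 'qd': array([ 0.00071655,  0.00055404, -0.000547  ,  0.00246229, -0.00025338,
        0.00180368,  0.00046863]), 'joint_efforts': array([ 2.64648290e-03, -9.27086449e+01,  1.98156461e+00, -3.69929123e+01,
        1.80729985e-02,  8.22419330e-03, -1.10680890e-05]), 'position': array([0.14230683, 0.60825014, 0.2307221 ]), 'tool_rot': array([-3.14045760e+00,  8.41075572e-05,  2.91182599e+00]), 'force': array([-0.42766009, -0.66087208, -0.50235966]), 'moment': array([ 0.00805191, -0.07071843, -0.03580534]), 'finger_force': 0.0, 'grip_width': 0.08541205596697117}
{'fx': 500.42680414029365, 'fy': 500.42680414029365, 'cx': 276.94181457655503, 'cy': 202.78414660405176, 'D': array([-0.00520934,  0.        ,  0.        ,  0.        ,  0.        ]), 'rvec': array([ 2.19009442, -2.14123621,  0.11716147]), 'tvec': array([0.00983915, 0.54929622, 0.97919997])}
{'fx': 481.02039186460723, 'fy': 481.02039186460723, 'cx': 277.1348733266527, 'cy': 208.2824219011413, 'D': array([-0.09954063,  0.        ,  0.        ,  0.        ,  0.        ]), 'rvec': array([ 2.20806671, -0.11366078,  0.02614586]), 'tvec': array([-0.53048929,  0.07873644,  1.00825862])}
{'fx': 333.29437039837427, 'fy': 333.29437039837427, 'cx': 276.11203961222674, 'cy': 204.71366206084252, 'D': array([-0.06358778,  0.        ,  0.        ,  0.        ,  0.        ]), 'T_tool_cam': array([[ 4.86270198e-05, -9.58361800e-01, -2.85556751e-01,
         7.32058377e-02],
       [ 9.99999973e-01,  1.11820100e-04, -2.04992857e-04,
         9.28235117e-04],
       [ 2.28388308e-04, -2.85556733e-01,  9.58361779e-01,
        -1.42320720e-01],
       [ 0.00000000e+00,  0.00000000e+00,  0.00000000e+00,
         1.00000000e+00]])}
```

View pics/top0.png

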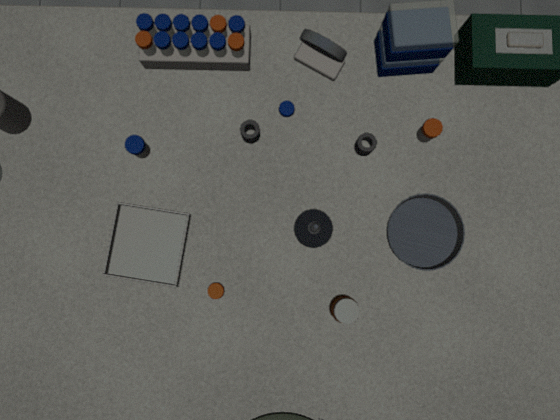

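View pics/side0.png

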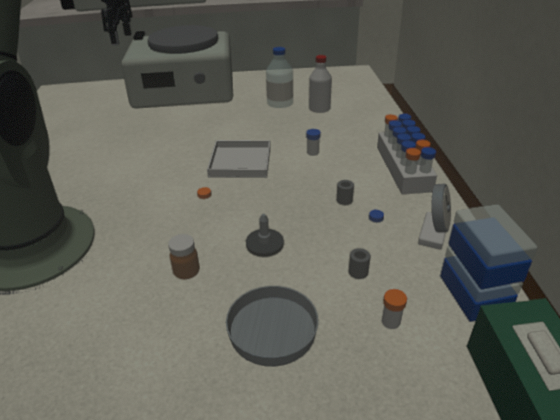

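The top view shows the sleeves at about (250,130) and (366,143), the gauge at (313,228), the tray at (148,245) and the dish at (425,231). The pots are at (135,145) and (433,128), the caps at (287,108) and (216,290), and the jar at (345,310). The side view agrees with this.

```bash
cat > h.py <<'E'
import numpy as np,cv2
from workcell import monitor,optics
from scipy.spatial.transform import Rotation as Ro
def pose(n,s=None):
    """camera->world R,t"""
    c=optics.camera_info(n)
    if n=="wrist":
        s=s or monitor.observe();T=np.eye(4);T[:3,:3]=Ro.from_euler('xyz',s['tool_rot']).as_matrix();T[:3,3]=s['position'];T=T@c['T_tool_cam'];return c,T[:3,:3],T[:3,3]
    R=cv2.Rodrigues(c['rvec'])[0];return c,R.T,-R.T@c['tvec']
def rays(n,uv,s=None):
    c,R,t=pose(n,s);K=np.array([[c['fx'],0,c['cx']],[0,c['fy'],c['cy']],[0,0,1]])
    q=cv2.undistortPoints(np.float64(uv).reshape(-1,1,2),K,c['D'])[:,0]
    return t,np.c_[q,np.ones(len(q))]@R.T
def plane(n,uv,z,s=None):
    t,r=rays(n,uv,s);return t+r*((z-t[2])/r[:,2])[:,None]
def cloud(n,d,s=None):
    h,w=d.shape;uv=np.stack(np.meshgrid(np.arange(w),np.arange(h)),-1).reshape(-1,2)
    t,r=rays(n,uv,s);return (t+r*d.reshape(-1,1)).reshape(h,w,3)
E
python3 - <<'E'
from h import *
for n,P in (("top",dict(s_a=(250,130),s_b=(366,143),gauge=(313,228),jar=(345,310),dish=(425,231),tray=(148,245),potb=(135,145),poto=(433,128),capb=(287,108),capo=(216,290))),("side",dict(s_a=(345,192),s_b=(359,262),gauge=(264,230),poto=(394,305)))):
    f=np.load(n+"0.npz");X=cloud(n,f['d'])
    for k,(u,v) in P.items():
        r=48 if k in("dish","tray") else 25
        Q=X[v-r:v+r,u-r:u+r].reshape(-1,3);q=Q[(Q[:,2]>.008)&(Q[:,2]<.2)]
        if not len(q):print(n,k,"none");continue
        top=np.percentile(q[:,2],97);m=q[q[:,2]>top-.006]
        c,rr=cv2.minEnclosingCircle(np.float32(m[:,:2]))
        print(n,k,len(m),"top",top.round(4),"circ",np.round(c,4),round(rr,4),"mean",m[:,:2].mean(0).round(4),np.ptp(m[:,:2],0).round(3))
    print(n,'bench z',np.median(X[100:350,100:450,2]))
E
```

```text
top s_a 197 top 0.0486 circ [0.6967 0.0823] 0.02 mean [0.6959 0.0819] [0.039 0.037]
top s_b 198 top 0.0488 circ [ 0.6754 -0.1542] 0.02 mean [ 0.6745 -0.1543] [0.037 0.037]
top gauge 68 top 0.0725 circ [ 0.5017 -0.0516] 0.0094 mean [ 0.5018 -0.0513] [0.017 0.017]
top jar 491 top 0.078 circ [ 0.343 -0.113] 0.0241 mean [ 0.3431 -0.1124] [0.047 0.046]
top dish 411 top 0.0326 circ [ 0.4981 -0.2771] 0.0784 mean [ 0.4993 -0.2831] [0.155 0.156]
top tray 583 top 0.0276 circ [0.4612 0.2834] 0.1037 mean [0.4599 0.2842] [0.166 0.165]
top potb 279 top 0.0665 circ [0.6571 0.3062] 0.0196 mean [0.6568 0.3062] [0.038 0.039]
top poto 270 top 0.0672 circ [ 0.7035 -0.282 ] 0.0191 mean [ 0.7034 -0.2818] [0.037 0.037]
top capb 175 top 0.0159 circ [0.7522 0.0083] 0.0166 mean [0.7521 0.008 ] [0.033 0.03 ]
top capo 203 top 0.0161 circ [0.3712 0.1437] 0.0166 mean [0.3711 0.1433] [0.032 0.031]
top bench z 0.00029694872587315846
side s_a 123 top 0.0458 circ [0.6954 0.0791] 0.0206 mean [0.6955 0.0781] [0.036 0.038]
side s_b 215 top 0.0454 circ [ 0.6744 -0.1574] 0.0211 mean [ 0.674  -0.1585] [0.04  0.041]
side gauge 62 top 0.0705 circ [ 0.5023 -0.0554] 0.0097 mean [ 0.5026 -0.057 ] [0.018 0.013]
side poto 342 top 0.064 circ [ 0.703  -0.2841] 0.0206 mean [ 0.7031 -0.2853] [0.038 0.041]
side bench z -0.0009190322425817743
```

Call:
{"fn": "apply_moves", "kwargs": {"linear": [[-0.17,-0.12,0],[-0.34,-0.25,0],[-0.52,-0.37,0],[-0.69,-0.5,0],[-0.86,-0.62,0]], "delta_rot": [[0,0,-0.03],[0,0,-0.06],[0,0,-0.09],[0,0,-0.11],[0,0,-0.11]]}}

```text
clock: 0.52
position: [0.2126, 0.5275, 0.231]
tool_rot: [-3.141, -0.0, -3.138]
force: [-0.2, 0.4, 0.5]
grip_width: 0.0855
finger_force: 0.0
```

Call:
{"fn": "apply_moves", "kwargs": {"linear": [[-0.2,-0.2,0],[-0.4,-0.4,0],[-0.6,-0.6,0],[-0.8,-0.8,0],[-1,-1,0]], "delta_rot": [[0,0,0],[0,0,0],[0,0,0],[0,0,0],[0,0,0]]}}

```text
clock: 0.93
position: [0.3128, 0.4274, 0.2311]
tool_rot: [-3.141, -0.0, -3.141]
force: [0.7, 0.4, 0.7]
grip_width: 0.0852
finger_force: 0.0
```

Call:
{"fn": "apply_moves", "kwargs": {"linear": [[-0.15,-0.2,0],[-0.3,-0.4,0],[-0.45,-0.6,0],[-0.6,-0.8,0],[-0.72,-1,0]], "delta_rot": [[0,0,0],[0,0,0],[0,0,0],[0,0,0],[0,0,0]]}}

```text
clock: 1.35
position: [0.3849, 0.3274, 0.2311]
tool_rot: [-3.141, -0.0, -3.141]
force: [-0.1, 0.5, 1.3]
grip_width: 0.0856
finger_force: 0.0
```

Call:
{"fn": "apply_moves", "kwargs": {"linear": [[-0.15,-0.2,0],[-0.3,-0.4,0],[-0.45,-0.6,0],[-0.6,-0.8,0],[-0.72,-1,0]], "delta_rot": [[0,0,0],[0,0,0],[0,0,0],[0,0,0],[0,0,0]]}}

```text
clock: 1.77
position: [0.457, 0.2275, 0.2311]
tool_rot: [-3.141, -0.0, -3.141]
force: [-0.0, 1.2, 0.0]
grip_width: 0.0855
finger_force: 0.0
```

Call:
{"fn": "apply_moves", "kwargs": {"linear": [[-0.15,-0.2,0],[-0.3,-0.4,0],[-0.45,-0.6,0],[-0.6,-0.8,0],[-0.72,-1,0]], "delta_rot": [[0,0,0],[0,0,0],[0,0,0],[0,0,0],[0,0,0]]}}

```text
clock: 2.18
position: [0.529, 0.1276, 0.2311]
tool_rot: [-3.141, -0.0, -3.141]
force: [0.5, 0.1, 0.2]
grip_width: 0.0856
finger_force: 0.0
```

Call:
{"fn": "apply_moves", "kwargs": {"linear": [[-0.2,-0.25,0],[-0.4,-0.5,0],[-0.6,-0.75,0],[-0.72,-1,0],[-0.72,-1,0]], "delta_rot": [[0,0,0],[0,0,0],[0,0,0],[0,0,0],[0,0,0]]}}

```text
clock: 2.6
position: [0.6019, 0.0229, 0.2308]
tool_rot: [-3.139, 0.0, 3.136]
force: [0.4, -1.7, 0.0]
grip_width: 0.085
finger_force: 0.0
```

```bash
cat >> h.py <<'E'
def meas(n,p0,dz=.006,s=None,d=None,lo=.02,rad=.035):
    """centre of the top face of the thing near p0 (xy)"""
    X=cloud(n,d,s).reshape(-1,3);q=X[(np.hypot(*(X[:,:2]-p0).T)<rad)&(X[:,2]>lo)&(X[:,2]<.12)]
    top=np.percentile(q[:,2],95);m=q[q[:,2]>top-dz];c,r=cv2.minEnclosingCircle(np.float32(m[:,:2]))
    return np.round([*c,r,top,len(m)],4)
E
python3 - <<'E'
from h import *
s=monitor.observe();print(s['position'],s['tool_rot'])
p,d=optics.grab_frame("wrist");cv2.imwrite("pics/w1.png",p[:,:,::-1]);np.savez("w1.npz",p=p,d=d,)
for k,q in dict(a=(.697,.081),b=(.675,-.156),g=(.502,-.053)).items():print(k,meas("wrist",q,s=s,d=d))
E
```

```text
[0.60185804 0.02287945 0.23081761] [-3.13894335e+00  1.55234014e-04  3.13630297e+00]
a [6.959e-01 8.170e-02 2.040e-02 4.650e-02 7.190e+02]
b [ 6.745e-01 -1.535e-01  2.080e-02  4.630e-02  7.670e+02]
g [ 5.013e-01 -5.130e-02  7.300e-03  7.780e-02  2.110e+02]
```

View pics/w1.png

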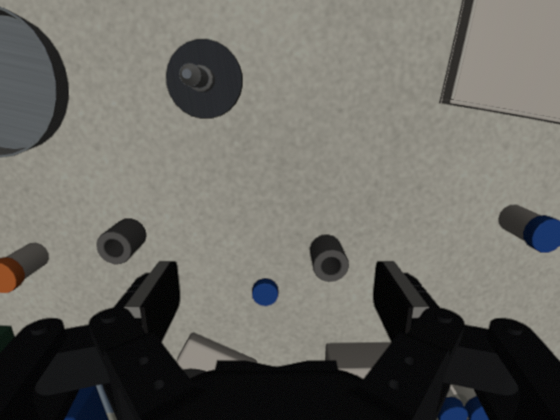

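The wrist view shows sleeve a at (330,262), sleeve b at (118,245) and the gauge tip at (188,73). The top and wrist views agree within about 1 mm. I use a = (.696,.082), b = (.675,-.154) and gauge = (.5015,-.0515).

Call:
{"fn": "apply_moves", "kwargs": {"linear": [[-0.3,0.2,0.2],[-0.6,0.4,0.4],[-0.8,0.5,0.6],[-0.94,0.55,0.8],[-0.94,0.55,0.8]], "delta_rot": [[0,0,0],[0,0,0],[0,0,0],[0,0,0],[0,0,0]]}}

```text
clock: 3.07
position: [0.6937, 0.0865, 0.1462]
tool_rot: [3.142, -0.005, -3.138]
force: [0.4, 0.3, -0.7]
grip_width: 0.0855
finger_force: 0.0
```

Call:
{"fn": "apply_moves", "kwargs": {"linear": [[0,0,0.15],[0,0,0.3],[0,0,0.45],[0,0,0.5],[0,0,0.5]], "delta_rot": [[0,0,0],[0,0,0],[0,0,0],[0,0,0],[0,0,0]]}}

```text
clock: 3.48
position: [0.6932, 0.0842, 0.1005]
tool_rot: [-3.141, -0.002, -3.141]
force: [0.3, 1.0, -0.5]
grip_width: 0.0854
finger_force: 0.0
```

Call:
{"fn": "apply_moves", "kwargs": {"linear": [[-0.03,-0.01,0.25],[-0.03,-0.02,0.5],[-0.03,-0.02,0.7],[-0.03,-0.02,0.85],[-0.03,-0.02,0.88]], "delta_rot": [[0,0,0],[0,0,0],[0,0,0],[0,0,0],[0,0,0]]}}

```text
clock: 3.9
position: [0.6962, 0.082, 0.0117]
tool_rot: [-3.141, -0.002, -3.141]
force: [0.1, 0.3, -0.2]
grip_width: 0.0857
finger_force: 0.0
```

Call:
{"fn": "apply_moves", "kwargs": {"linear": [[0,0,0],[0,0,0],[0,0,0],[0,0,0],[0,0,0]], "delta_rot": [[0,0,0],[0,0,0],[0,0,0],[0,0,0],[0,0,0]], "gripper": -0.5, "force": 30}}

```text
clock: 4.32
position: [0.698, 0.082, 0.0149]
tool_rot: [3.141, 0.002, -3.141]
force: [-2.4, -0.2, 8.7]
grip_width: 0.0398
finger_force: 29.4
```

Call:
{"fn": "apply_moves", "kwargs": {"linear": [[0,0,0],[0,0,0],[0,0,0],[0,0,0],[0,0,0]], "delta_rot": [[0,0,0],[0,0,0],[0,0,0],[0,0,0],[0,0,0]]}}

```text
clock: 4.73
position: [0.698, 0.082, 0.0149]
tool_rot: [3.141, 0.002, -3.141]
force: [-2.3, -0.9, 9.0]
grip_width: 0.0395
finger_force: 29.4
```

Call:
{"fn": "apply_moves", "kwargs": {"linear": [[0,0,-0.2],[0,0,-0.4],[0,0,-0.6],[0,0,-0.8],[0,0,-1]], "delta_rot": [[0,0,0],[0,0,0],[0,0,0],[0,0,0],[0,0,0]]}}

```text
clock: 5.15
position: [0.6974, 0.0819, 0.1151]
tool_rot: [3.141, 0.001, -3.141]
force: [-0.8, -0.0, -0.9]
grip_width: 0.0401
finger_force: 30.5
```

Call:
{"fn": "apply_moves", "kwargs": {"linear": [[0.2,-0.14,-0.05],[0.4,-0.28,-0.1],[0.6,-0.42,-0.15],[0.8,-0.56,-0.2],[1,-0.7,-0.2]], "delta_rot": [[0,0,0],[0,0,0],[0,0,0],[0,0,0],[0,0,0]]}}

```text
clock: 5.57
position: [0.5969, 0.0112, 0.135]
tool_rot: [3.141, 0.002, -3.141]
force: [1.2, 0.1, -0.8]
grip_width: 0.0396
finger_force: 30.6
```

Call:
{"fn": "apply_moves", "kwargs": {"linear": [[0.25,-0.16,0],[0.5,-0.32,0],[0.75,-0.48,0],[0.9,-0.6,0],[0.95,-0.64,0]], "delta_rot": [[0,0,0],[0,0,0],[0,0,0],[0,0,0],[0,0,0]]}}

```text
clock: 5.98
position: [0.5003, -0.0543, 0.1342]
tool_rot: [-3.141, 0.0, 3.14]
force: [0.6, -1.6, -0.7]
grip_width: 0.0397
finger_force: 30.5
```

Call:
{"fn": "apply_moves", "kwargs": {"linear": [[0,0,0],[0,0,0],[0,0,0],[0,0,0],[0,0,0]], "delta_rot": [[0,0,0],[0,0,0],[0,0,0],[0,0,0],[0,0,0]]}}

```text
clock: 6.4
position: [0.5028, -0.0516, 0.1332]
tool_rot: [3.142, 0.0, -3.14]
force: [0.0, -0.2, -0.7]
grip_width: 0.0395
finger_force: 30.5
```

```bash
python3 - <<'E'
from h import *
s=monitor.observe();print(s['position'],s['tool_rot'])
p,d=optics.grab_frame("wrist")
q,e=optics.grab_frame("side")
cv2.imwrite("pics/w2.png",np.hstack([cv2.resize(q[120:320,160:400],(480,400)),cv2.resize(p[120:420,200:360],(213,400))])[:,:,::-1])
X=cloud("wrist",d,s).reshape(-1,3)
m=(np.hypot(X[:,0]-.5,X[:,1]+.05)<.03)&(X[:,2]>.1)&(X[:,2]<.2);print(m.sum(),np.histogram(X[m,2],np.arange(.1,.2,.005))[0])
E
```

```text
[ 0.50281737 -0.05164084  0.13316752] [ 3.14151445e+00  3.82024387e-05 -3.14012148e+00]
14919 [   0    0    0   45  239  365  435  587  837  937 1062 1150 5807  594
  984  293  501  585  318]
```

View pics/w2.png

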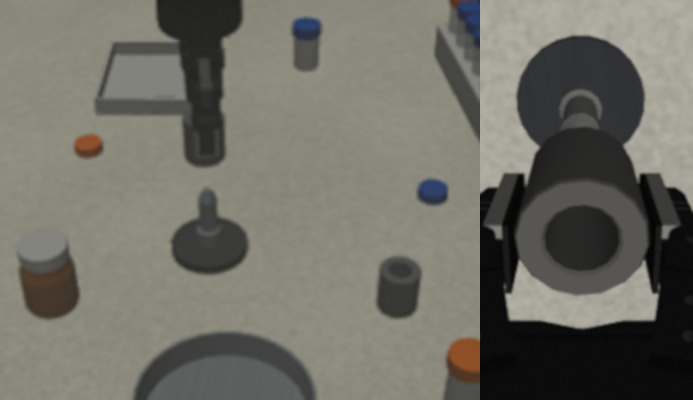

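The sleeve is held upright above the pin, and it lines up in both the side crop and the wrist crop. Next I measure its rim centre.

```bash
cat >> h.py <<'E'
def held(s,p,d):
    X=cloud("wrist",d,s);P=s['position']
    m=(np.hypot(X[...,0]-P[0],X[...,1]-P[1])<.026)&(abs(X[...,1]-P[1])<.0185)&(abs(X[...,2]-P[2]-.030)<.006)
    z=np.median(X[m][:,2]);
    # mouth edge: dark hole contour inside the rim plane
    m2=m&(abs(X[...,2]-z)<.003);q=X[m2]
    L=cv2.connectedComponentsWithStats(m2.astype(np.uint8))
    r=np.hypot(*(q[:,:2]-P[:2]).T)
    # circle fit on rim extremes along x per y-slice: midpoints of outer chord
    mids=[(a[:,0].min()+a[:,0].max())/2 for y in np.arange(-.010,.0101,.002) for a in [q[abs(q[:,1]-P[1]-y)<.001]] if len(a)>5]
    wid=[np.ptp(a[:,0]) for y in np.arange(-.010,.0101,.002) for a in [q[abs(q[:,1]-P[1]-y)<.001]] if len(a)>5]
    return z,np.round(mids,4),np.round(wid,4)
E
python3 - <<'E'
from h import *
s=monitor.observe();p,d=optics.grab_frame("wrist");print(s['position'],*held(s,p,d))
np.savez("w2.npz",p=p,d=d)
E
```

```text
[ 0.50255275 -0.05187194  0.13313836] 0.16363382953193079 [0.5005 0.5007 0.5003 0.5008 0.5008 0.5009 0.5007 0.5005 0.501  0.5002
 0.5007] [0.0331 0.0352 0.0374 0.0384 0.0387 0.0396 0.0402 0.0392 0.0389 0.0363
 0.036 ]
```

Call:
{"fn": "apply_moves", "kwargs": {"linear": [[-0.01,0,0.1],[-0.01,0,0.2],[-0.01,0,0.35],[-0.01,0,0.48],[-0.01,0,0.52]], "delta_rot": [[0,0,0],[0,0,0],[0,0,0],[0,0,0],[0,0,0]]}}

```text
clock: 6.97
position: [0.5021, -0.0521, 0.0788]
tool_rot: [3.142, -0.003, -3.141]
force: [-0.7, -0.2, -1.4]
grip_width: 0.0398
finger_force: 30.5
```

No contact so far, so I lower another 22 mm.

Call:
{"fn": "apply_moves", "kwargs": {"linear": [[0,0,0.05],[0,0,0.1],[0,0,0.15],[0,0,0.2],[0,0,0.22]], "delta_rot": [[0,0,0],[0,0,0],[0,0,0],[0,0,0],[0,0,0]]}}

```text
clock: 7.38
position: [0.5032, -0.0522, 0.0588]
tool_rot: [-3.142, -0.0, -3.141]
force: [-1.0, -0.5, -0.6]
grip_width: 0.0394
finger_force: 30.5
```

Call:
{"fn": "apply_moves", "kwargs": {"linear": [[0,0,0],[0,0,0],[0,0,0],[0,0,0],[0,0,0]], "delta_rot": [[0,0,0],[0,0,0],[0,0,0],[0,0,0],[0,0,0]], "gripper": 0.6}}

```text
clock: 7.8
position: [0.5035, -0.0522, 0.0596]
tool_rot: [-3.142, 0.0, -3.141]
force: [-0.1, -0.8, -0.3]
grip_width: 0.0684
finger_force: 0.0
```

Call:
{"fn": "apply_moves", "kwargs": {"linear": [[0,0,0],[0,0,0],[0,0,0],[0,0,0],[0,0,0]], "delta_rot": [[0,0,0],[0,0,0],[0,0,0],[0,0,0],[0,0,0]]}}

```text
clock: 8.22
position: [0.5033, -0.0522, 0.0593]
tool_rot: [3.142, -0.0, -3.141]
force: [0.5, 0.7, 0.4]
grip_width: 0.0683
finger_force: 0.0
```

```bash
python3 - <<'E'
from h import *
s=monitor.observe();print(s['position'],s['grip_width'])
p,d=optics.grab_frame("wrist");q,e=optics.grab_frame("side")
cv2.imwrite("pics/w3.png",np.hstack([cv2.resize(q[120:320,160:400],(480,400)),cv2.resize(p[60:420,200:360],(178,400))])[:,:,::-1])
for n,D in(("wrist",d),("side",e)):
    X=cloud(n,D,s).reshape(-1,3);m=(np.hypot(X[:,0]-.502,X[:,1]+.052)<.019);print(n,np.histogram(X[m,2],np.arange(.01,.09,.004))[0])
E
```

```text
[ 0.50330542 -0.05223911  0.05929943] 0.06830594821931643
wrist [ 344    0    0    0    0    0    0    0    0    2    8   13   23  121
  520  720 3878   70    0]
side [51 20 13  1  1  2  5  7  4  4  2  3  5  1  4 18 19  0  0]
```

View pics/w3.png

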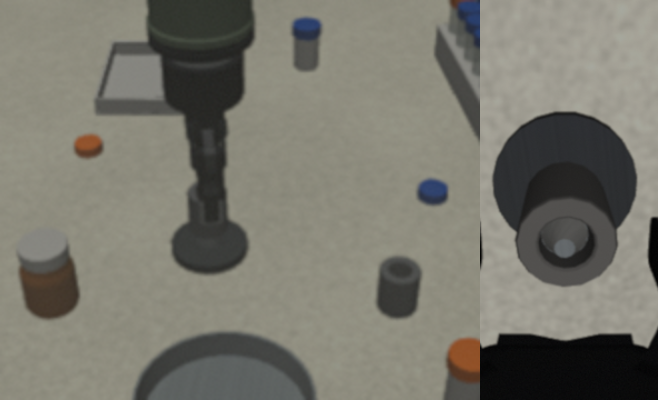

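The rim sits at about 76 mm (12+18+46), so this sleeve is hung on the step and is the reject. It belongs in the dish at (.498,-.278).

Call:
{"fn": "apply_moves", "kwargs": {"linear": [[0,0,0.07],[0,0,0.14],[0,0,0.14],[0,0,0.14],[0,0,0.14]], "delta_rot": [[0,0,0],[0,0,0],[0,0,0],[0,0,0],[0,0,0]]}}

```text
clock: 8.73
position: [0.5032, -0.0523, 0.0451]
tool_rot: [-3.142, -0.0, -3.141]
force: [-0.8, -0.5, 0.6]
grip_width: 0.0683
finger_force: 0.0
```

Call:
{"fn": "apply_moves", "kwargs": {"linear": [[0,0,0],[0,0,0],[0,0,0],[0,0,0],[0,0,0]], "delta_rot": [[0,0,0],[0,0,0],[0,0,0],[0,0,0],[0,0,0]], "gripper": -0.5, "force": 30}}

```text
clock: 9.15
position: [0.5035, -0.0523, 0.0455]
tool_rot: [-3.142, 0.0, -3.141]
force: [0.2, -0.7, 4.0]
grip_width: 0.0394
finger_force: 29.8
```

Call:
{"fn": "apply_moves", "kwargs": {"linear": [[0,0,-0.1],[0,0,-0.25],[0,0,-0.4],[0,0,-0.55],[0,0,-0.7]], "delta_rot": [[0,0,0],[0,0,0],[0,0,0],[0,0,0],[0,0,0]]}}

```text
clock: 9.57
position: [0.5031, -0.0522, 0.1166]
tool_rot: [3.142, -0.0, -3.141]
force: [-0.5, 0.0, -0.4]
grip_width: 0.0394
finger_force: 30.4
```

Call:
{"fn": "apply_moves", "kwargs": {"linear": [[0,-0.2,0],[0,-0.4,0],[0,-0.6,0],[0,-0.8,0],[0,-1,0]], "delta_rot": [[0,0,0],[0,0,0],[0,0,0],[0,0,0],[0,0,0]]}}

```text
clock: 9.98
position: [0.5032, -0.1531, 0.116]
tool_rot: [-3.142, 0.0, -3.141]
force: [-0.1, 0.7, -1.6]
grip_width: 0.0398
finger_force: 30.4
```

Call:
{"fn": "apply_moves", "kwargs": {"linear": [[0,-0.25,0],[0,-0.5,0],[0,-0.75,0],[0,-0.95,0],[0,-1,0]], "delta_rot": [[0,0,0],[0,0,0],[0,0,0],[0,0,0],[0,0,0]]}}

```text
clock: 10.4
position: [0.5027, -0.2559, 0.116]
tool_rot: [-3.14, 0.0, 3.139]
force: [-0.6, -0.8, -0.2]
grip_width: 0.0396
finger_force: 30.4
```

Call:
{"fn": "apply_moves", "kwargs": {"linear": [[0.01,-0.15,0.1],[0.03,-0.25,0.25],[0.03,-0.25,0.4],[0.03,-0.25,0.48],[0.03,-0.25,0.5]], "delta_rot": [[0,0,0],[0,0,0],[0,0,0],[0,0,0],[0,0,0]]}}

```text
clock: 10.82
position: [0.4999, -0.2763, 0.0644]
tool_rot: [3.14, -0.002, -3.141]
force: [-0.8, 0.8, -1.3]
grip_width: 0.0395
finger_force: 30.4
```

```bash
python3 - <<'E'
from h import *
s=monitor.observe();p,d=optics.grab_frame("wrist");print(s['position'],*held(s,p,d))
X=cloud("wrist",d,s).reshape(-1,3);r=np.hypot(X[:,0]-.498,X[:,1]+.278);m=(r<.06)&(X[:,2]<.02);print("floor",np.median(X[m,2]),m.sum())
E
```

```text
[ 0.49992844 -0.27633051  0.06436624] 0.09375888940664992 [0.4975 0.4977 0.4971 0.4974 0.4974 0.4973 0.497  0.4974 0.4972 0.4971
 0.4971] [0.0332 0.0358 0.0371 0.0381 0.0394 0.0392 0.0396 0.0395 0.0377 0.0363
 0.0355]
floor 0.0036061059110773924 17554
```

Call:
{"fn": "apply_moves", "kwargs": {"linear": [[0,0,0.12],[0,0,0.24],[0,0,0.34],[0,0,0.4],[0,0,0.42]], "delta_rot": [[0,0,0],[0,0,0],[0,0,0],[0,0,0],[0,0,0]]}}

```text
clock: 11.28
position: [0.4999, -0.2769, 0.0219]
tool_rot: [3.141, -0.002, -3.141]
force: [-0.7, -0.6, -0.0]
grip_width: 0.0392
finger_force: 30.4
```

Call:
{"fn": "apply_moves", "kwargs": {"linear": [[0,0,0],[0,0,0],[0,0,0],[0,0,0],[0,0,0]], "delta_rot": [[0,0,0],[0,0,0],[0,0,0],[0,0,0],[0,0,0]]}}

```text
clock: 11.7
position: [0.5006, -0.2774, 0.0237]
tool_rot: [-3.141, 0.001, -3.141]
force: [-0.5, -0.5, -0.9]
grip_width: 0.04
finger_force: 30.4
```

Call:
{"fn": "apply_moves", "kwargs": {"linear": [[0,0,0],[0,0,0],[0,0,0],[0,0,0],[0,0,0]], "delta_rot": [[0,0,0],[0,0,0],[0,0,0],[0,0,0],[0,0,0]], "gripper": 0.6}}

```text
clock: 12.12
position: [0.5004, -0.2772, 0.0233]
tool_rot: [-3.142, 0.0, -3.141]
force: [0.8, 0.2, 0.7]
grip_width: 0.0685
finger_force: 0.0
```

Call:
{"fn": "apply_moves", "kwargs": {"linear": [[0,0,-0.05],[0,0,-0.2],[0,0,-0.45],[0,0,-0.7],[0,0,-1]], "delta_rot": [[0,0,0],[0,0,0],[0,0,0],[0,0,0],[0,0,0]]}}

```text
clock: 12.53
position: [0.4998, -0.277, 0.124]
tool_rot: [3.141, -0.001, -3.141]
force: [0.0, -0.4, -0.1]
grip_width: 0.0683
finger_force: 0.0
```

```bash
python3 - <<'E'
from h import *
s=monitor.observe();p,d=optics.grab_frame("wrist");print(s['position'],s['grip_width'])
print(meas("wrist",(.498,-.277),s=s,d=d,rad=.03))
print(meas("wrist",(.675,-.154),s=s,d=d,rad=.03))
E
```

```text
[ 0.49983682 -0.27700684  0.12404761] 0.06831147976744777
[ 4.983e-01 -2.762e-01  2.020e-02  5.050e-02  1.831e+03]
[ 6.730e-01 -1.509e-01  1.940e-02  4.610e-02  5.610e+02]
```

Sleeve a stands in the dish, with its rim at 50 mm. Now sleeve b.

Call:
{"fn": "apply_moves", "kwargs": {"linear": [[-0.2,0.12,0],[-0.4,0.25,0],[-0.6,0.38,0],[-0.8,0.5,0],[-0.9,0.62,0]], "delta_rot": [[0,0,0],[0,0,0],[0,0,0],[0,0,0],[0,0,0]], "gripper": 1}}

```text
clock: 13.0
position: [0.5924, -0.214, 0.1235]
tool_rot: [3.142, 0.001, -3.14]
force: [-0.3, 0.7, 0.2]
grip_width: 0.0854
finger_force: 0.0
```

Call:
{"fn": "apply_moves", "kwargs": {"linear": [[-0.25,0.15,0],[-0.5,0.3,0],[-0.75,0.5,0],[-0.85,0.61,0],[-0.85,0.61,0]], "delta_rot": [[0,0,0],[0,0,0],[0,0,0],[0,0,0],[0,0,0]]}}

```text
clock: 13.42
position: [0.6772, -0.15, 0.1228]
tool_rot: [3.14, 0.0, -3.137]
force: [0.2, 0.7, -1.0]
grip_width: 0.0858
finger_force: 0.0
```

Call:
{"fn": "apply_moves", "kwargs": {"linear": [[0,0,0],[0,0,0],[0,0,0],[0,0,0],[0,0,0]], "delta_rot": [[0,0,0],[0,0,0],[0,0,0],[0,0,0],[0,0,0]]}}

```text
clock: 13.83
position: [0.675, -0.1549, 0.1235]
tool_rot: [-3.141, 0.0, 3.141]
force: [-0.4, -0.4, -0.2]
grip_width: 0.0854
finger_force: 0.0
```

```bash
python3 - <<'E'
from h import *
s=monitor.observe();p,d=optics.grab_frame("wrist");print(s['position'],s['grip_width'])
print(meas("wrist",(.675,-.154),s=s,d=d,rad=.03))
E
```

```text
[ 0.67502094 -0.1548815   0.12353815] 0.08544588236884339
[ 6.747e-01 -1.545e-01  2.020e-02  4.650e-02  1.779e+03]
```

Call:
{"fn": "apply_moves", "kwargs": {"linear": [[0,0,0.25],[0,0,0.5],[0,0,0.75],[0,0,0.92],[0,0,0.98]], "delta_rot": [[0,0,0],[0,0,0],[0,0,0],[0,0,0],[0,0,0]]}}

```text
clock: 14.3
position: [0.6738, -0.1541, 0.0225]
tool_rot: [3.141, -0.004, -3.141]
force: [0.6, -0.5, -0.8]
grip_width: 0.0854
finger_force: 0.0
```

Call:
{"fn": "apply_moves", "kwargs": {"linear": [[0,0,0.1],[0,0,0.11],[0,0,0.11],[0,0,0.11],[0,0,0.11]], "delta_rot": [[0,0,0],[0,0,0],[0,0,0],[0,0,0],[0,0,0]]}}

```text
clock: 14.72
position: [0.6759, -0.1543, 0.0154]
tool_rot: [-3.141, 0.001, -3.141]
force: [0.1, -0.1, 0.3]
grip_width: 0.0854
finger_force: 0.0
```

Call:
{"fn": "apply_moves", "kwargs": {"linear": [[0,0,0],[0,0,0],[0,0,0],[0,0,0],[0,0,0]], "delta_rot": [[0,0,0],[0,0,0],[0,0,0],[0,0,0],[0,0,0]], "gripper": -0.5, "force": 30}}

```text
clock: 15.13
position: [0.6755, -0.1542, 0.0146]
tool_rot: [-3.142, 0.0, -3.141]
force: [-0.8, -0.3, 4.1]
grip_width: 0.0382
finger_force: 30.2
```

Call:
{"fn": "apply_moves", "kwargs": {"linear": [[0,0,0],[0,0,-0.2],[0,0,-0.5],[0,0,-0.75],[0,0,-1]], "delta_rot": [[0,0,0],[0,0,0],[0,0,0],[0,0,0],[0,0,0]]}}

```text
clock: 15.55
position: [0.6752, -0.1541, 0.1154]
tool_rot: [3.142, -0.0, -3.141]
force: [-0.3, 0.2, 0.1]
grip_width: 0.0383
finger_force: 30.5
```

Call:
{"fn": "apply_moves", "kwargs": {"linear": [[0.2,0.1,-0.05],[0.4,0.2,-0.1],[0.6,0.3,-0.15],[0.8,0.4,-0.18],[0.95,0.5,-0.18]], "delta_rot": [[0,0,0],[0,0,0],[0,0,0],[0,0,0],[0,0,0]]}}

```text
clock: 15.97
position: [0.579, -0.104, 0.1329]
tool_rot: [-3.141, 0.0, -3.141]
force: [0.1, -0.2, -0.6]
grip_width: 0.0386
finger_force: 30.5
```

Call:
{"fn": "apply_moves", "kwargs": {"linear": [[0.2,0.12,0],[0.4,0.25,0],[0.6,0.38,0],[0.75,0.48,0],[0.79,0.53,0]], "delta_rot": [[0,0,0],[0,0,0],[0,0,0],[0,0,0],[0,0,0]]}}

```text
clock: 16.38
position: [0.4992, -0.0501, 0.1323]
tool_rot: [3.141, -0.001, -3.14]
force: [1.5, -0.3, -0.0]
grip_width: 0.0389
finger_force: 30.5
```

Call:
{"fn": "apply_moves", "kwargs": {"linear": [[0,0,0],[0,0,0],[0,0,0],[0,0,0],[0,0,0]], "delta_rot": [[0,0,0],[0,0,0],[0,0,0],[0,0,0],[0,0,0]]}}

```text
clock: 16.8
position: [0.5017, -0.0517, 0.1321]
tool_rot: [-3.141, -0.0, 3.141]
force: [0.6, 0.6, -0.6]
grip_width: 0.0382
finger_force: 30.5
```

```bash
python3 - <<'E'
from h import *
s=monitor.observe();p,d=optics.grab_frame("wrist");print(s['position'],s['grip_width'],*held(s,p,d))
cv2.imwrite("pics/w4.png",p[:,:,::-1])
E
```

```text
[ 0.50170883 -0.05171816  0.13214601] 0.03816040462938547 0.16299350797144344 [0.5011 0.5008 0.5008 0.5007 0.501  0.5008 0.5007 0.5009 0.5008 0.501
 0.5006] [0.0335 0.0351 0.0367 0.0386 0.039  0.0387 0.0395 0.0393 0.038  0.037
 0.0348]
```

View pics/w4.png

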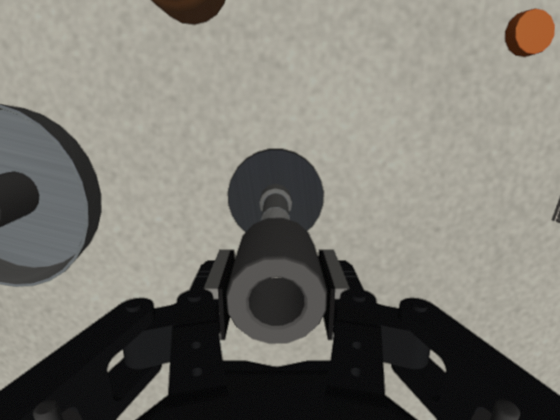

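Sleeve b is held upright over the pin, with its rim centre at pixel (277,300). I lower it in the same way.

Call:
{"fn": "apply_moves", "kwargs": {"linear": [[-0.01,0,0.1],[-0.01,0,0.2],[-0.01,0,0.35],[-0.01,0,0.48],[-0.01,0,0.52]], "delta_rot": [[0,0,0],[0,0,0],[0,0,0],[0,0,0],[0,0,0]]}}

```text
clock: 17.27
position: [0.5012, -0.0512, 0.0778]
tool_rot: [-3.142, -0.003, -3.141]
force: [-1.1, 0.5, -1.0]
grip_width: 0.0382
finger_force: 30.5
```

Call:
{"fn": "apply_moves", "kwargs": {"linear": [[0,0,0.05],[0,0,0.1],[0,0,0.15],[0,0,0.2],[0,0,0.22]], "delta_rot": [[0,0,0],[0,0,0],[0,0,0],[0,0,0],[0,0,0]]}}

```text
clock: 17.68
position: [0.5022, -0.0512, 0.0578]
tool_rot: [-3.142, -0.0, -3.141]
force: [0.3, -0.1, -0.8]
grip_width: 0.0385
finger_force: 30.5
```

Call:
{"fn": "apply_moves", "kwargs": {"linear": [[0,0,0.04],[0,0,0.08],[0,0,0.12],[0,0,0.15],[0,0,0.15]], "delta_rot": [[0,0,0],[0,0,0],[0,0,0],[0,0,0],[0,0,0]]}}

```text
clock: 18.1
position: [0.5021, -0.0512, 0.0427]
tool_rot: [-3.142, -0.001, -3.141]
force: [-0.8, -0.5, -0.9]
grip_width: 0.0382
finger_force: 30.5
```

Call:
{"fn": "apply_moves", "kwargs": {"linear": [[0,0,0],[0,0,0],[0,0,0],[0,0,0],[0,0,0]], "delta_rot": [[0,0,0],[0,0,0],[0,0,0],[0,0,0],[0,0,0]], "gripper": 0.6}}

```text
clock: 18.52
position: [0.5024, -0.0513, 0.0434]
tool_rot: [-3.142, 0.0, -3.141]
force: [-0.7, 0.3, -0.2]
grip_width: 0.0685
finger_force: 0.0
```

Call:
{"fn": "apply_moves", "kwargs": {"linear": [[0,0,0],[0,0,0],[0,0,0],[0,0,0],[0,0,0]], "delta_rot": [[0,0,0],[0,0,0],[0,0,0],[0,0,0],[0,0,0]]}}

```text
clock: 18.93
position: [0.5023, -0.0512, 0.0433]
tool_rot: [-3.142, 0.0, -3.141]
force: [0.0, 0.2, -0.4]
grip_width: 0.0683
finger_force: 0.0
```

```bash
python3 - <<'E'
from h import *
s=monitor.observe();print(s['position'],s['grip_width'])
p,d=optics.grab_frame("wrist")
X=cloud("wrist",d,s).reshape(-1,3);r=np.hypot(X[:,0]-.5015,X[:,1]+.052);m=(r<.019)&(r>.012);print(np.histogram(X[m,2],np.arange(.01,.09,.004))[0])
E
```

```text
[ 0.50233214 -0.05124352  0.04333341] 0.06834530998990564
[  86   47   42   56   55   60   70   76   99   98  104 2020  712    0
    0    0    0    0    0]
```

The rim is at 58 mm, so sleeve b is fully home and is the good one. It goes to the tray at (.461,.283).

Call:
{"fn": "apply_moves", "kwargs": {"linear": [[0,0,0.07],[0,0,0.15],[0,0,0.15],[0,0,0.15],[0,0,0.15]], "delta_rot": [[0,0,0],[0,0,0],[0,0,0],[0,0,0],[0,0,0]]}}

```text
clock: 19.4
position: [0.5022, -0.0513, 0.0281]
tool_rot: [-3.142, -0.001, -3.141]
force: [0.2, 0.1, 0.2]
grip_width: 0.0684
finger_force: 0.0
```

Call:
{"fn": "apply_moves", "kwargs": {"linear": [[0,0,0],[0,0,0],[0,0,0],[0,0,0],[0,0,0]], "delta_rot": [[0,0,0],[0,0,0],[0,0,0],[0,0,0],[0,0,0]], "gripper": -0.5, "force": 30}}

```text
clock: 19.82
position: [0.5024, -0.0513, 0.0286]
tool_rot: [-3.142, 0.0, -3.141]
force: [-1.1, -1.0, 6.6]
grip_width: 0.0383
finger_force: 30.2
```

Call:
{"fn": "apply_moves", "kwargs": {"linear": [[0,0,-0.1],[0,0,-0.3],[0,0,-0.5],[0,0,-0.75],[0,0,-0.9]], "delta_rot": [[0,0,0],[0,0,0],[0,0,0],[0,0,0],[0,0,0]]}}

```text
clock: 20.23
position: [0.5027, -0.0514, 0.1209]
tool_rot: [-3.142, 0.002, -3.141]
force: [0.4, -0.3, -0.1]
grip_width: 0.0388
finger_force: 30.9
```

Call:
{"fn": "apply_moves", "kwargs": {"linear": [[0.02,0.2,0],[0.04,0.4,0],[0.06,0.6,0],[0.08,0.8,0],[0.1,1,0]], "delta_rot": [[0,0,0],[0,0,0],[0,0,0],[0,0,0],[0,0,0]]}}

```text
clock: 20.65
position: [0.492, 0.0496, 0.119]
tool_rot: [3.141, 0.0, -3.141]
force: [0.8, 0.4, -2.3]
grip_width: 0.0385
finger_force: 30.9
```

Call:
{"fn": "apply_moves", "kwargs": {"linear": [[0.02,0.2,0],[0.04,0.4,0],[0.06,0.6,0],[0.08,0.8,0],[0.1,1,0]], "delta_rot": [[0,0,0],[0,0,0],[0,0,0],[0,0,0],[0,0,0]]}}

```text
clock: 21.07
position: [0.482, 0.1497, 0.119]
tool_rot: [3.141, 0.0, -3.141]
force: [0.7, -0.1, -1.0]
grip_width: 0.0381
finger_force: 30.9
```

Call:
{"fn": "apply_moves", "kwargs": {"linear": [[0.02,0.2,0],[0.04,0.4,0],[0.06,0.6,0],[0.09,0.8,0],[0.12,1,0]], "delta_rot": [[0,0,0],[0,0,0],[0,0,0],[0,0,0],[0,0,0]]}}

```text
clock: 21.48
position: [0.4699, 0.2497, 0.119]
tool_rot: [3.141, 0.0, -3.141]
force: [0.8, 0.3, -0.6]
grip_width: 0.0384
finger_force: 30.9
```

Call:
{"fn": "apply_moves", "kwargs": {"linear": [[0.03,0.15,0.1],[0.08,0.3,0.25],[0.08,0.34,0.4],[0.08,0.34,0.48],[0.08,0.34,0.5]], "delta_rot": [[0,0,0],[0,0,0],[0,0,0],[0,0,0],[0,0,0]]}}

```text
clock: 21.9
position: [0.4614, 0.282, 0.0668]
tool_rot: [-3.14, -0.002, -3.141]
force: [0.1, -1.1, -1.5]
grip_width: 0.0383
finger_force: 30.8
```

```bash
python3 - <<'E'
from h import *
s=monitor.observe();p,d=optics.grab_frame("wrist");print(s['position'],s['grip_width'],*held(s,p,d))
X=cloud("wrist",d,s).reshape(-1,3);r=np.hypot(X[:,0]-.461,X[:,1]-.283);m=(r<.055)&(X[:,2]<.02);print("floor",np.median(X[m,2]),m.sum())
E
```

```text
[0.46140107 0.28197782 0.06681351] 0.03829066271020025 0.0956571710086877 [0.4603 0.4605 0.4601 0.4602 0.4605 0.4606 0.4602 0.4604 0.4604 0.4606
 0.4604] [0.0342 0.0356 0.0367 0.0388 0.0391 0.0393 0.0388 0.0394 0.0378 0.0372
 0.0354]
floor 0.0036270212227106635 14211
```

Call:
{"fn": "apply_moves", "kwargs": {"linear": [[0,0,0.12],[0,0,0.24],[0,0,0.34],[0,0,0.42],[0,0,0.45]], "delta_rot": [[0,0,0],[0,0,0],[0,0,0],[0,0,0],[0,0,0]]}}

```text
clock: 22.37
position: [0.4616, 0.2822, 0.0218]
tool_rot: [-3.141, -0.001, -3.141]
force: [-1.0, -0.5, -0.9]
grip_width: 0.0386
finger_force: 30.9
```

Call:
{"fn": "apply_moves", "kwargs": {"linear": [[0,0,0],[0,0,0],[0,0,0],[0,0,0],[0,0,0]], "delta_rot": [[0,0,0],[0,0,0],[0,0,0],[0,0,0],[0,0,0]]}}

```text
clock: 22.78
position: [0.4623, 0.2829, 0.0237]
tool_rot: [3.141, 0.001, -3.141]
force: [0.8, 0.5, -1.3]
grip_width: 0.0388
finger_force: 30.9
```

Call:
{"fn": "apply_moves", "kwargs": {"linear": [[0,0,0],[0,0,0],[0,0,0],[0,0,0],[0,0,0]], "delta_rot": [[0,0,0],[0,0,0],[0,0,0],[0,0,0],[0,0,0]], "gripper": 0.6}}

```text
clock: 23.2
position: [0.4622, 0.2827, 0.0233]
tool_rot: [3.142, 0.0, -3.141]
force: [-0.2, -0.3, -0.5]
grip_width: 0.0681
finger_force: 0.0
```

Call:
{"fn": "apply_moves", "kwargs": {"linear": [[0,0,-0.05],[0,0,-0.2],[0,0,-0.45],[0,0,-0.7],[0,0,-1]], "delta_rot": [[0,0,0],[0,0,0],[0,0,0],[0,0,0],[0,0,0]]}}

```text
clock: 23.62
position: [0.4616, 0.2823, 0.1241]
tool_rot: [-3.141, -0.001, -3.141]
force: [0.6, 0.2, -0.4]
grip_width: 0.0683
finger_force: 0.0
```

Call:
{"fn": "apply_moves", "kwargs": {"linear": [[0,0,-0.1],[0,0,-0.3],[0,0,-0.5],[0,0,-0.5],[0,0,-0.5]], "delta_rot": [[0,0,0],[0,0,0],[0,0,0],[0,0,0],[0,0,0]]}}

```text
clock: 24.03
position: [0.4625, 0.283, 0.1742]
tool_rot: [3.14, 0.001, -3.141]
force: [-0.2, -0.3, -0.1]
grip_width: 0.0681
finger_force: 0.0
```

```bash
python3 - <<'E'
from h import *
s=monitor.observe();p,d=optics.grab_frame("wrist");q,e=optics.grab_frame("side");print(s['position'],s['grip_width'])
print(meas("wrist",(.461,.283),s=s,d=d,rad=.03),meas("side",(.498,-.278),s=s,d=e,rad=.035,lo=.035))
cv2.imwrite("pics/end.png",q[:,:,::-1])
E
```

```text
[0.46246182 0.28296829 0.17417192] 0.06811151945892538
[4.614e-01 2.842e-01 2.010e-02 5.060e-02 1.254e+03] [ 4.998e-01 -2.781e-01  2.040e-02  5.040e-02  3.040e+02]
```

View pics/end.png

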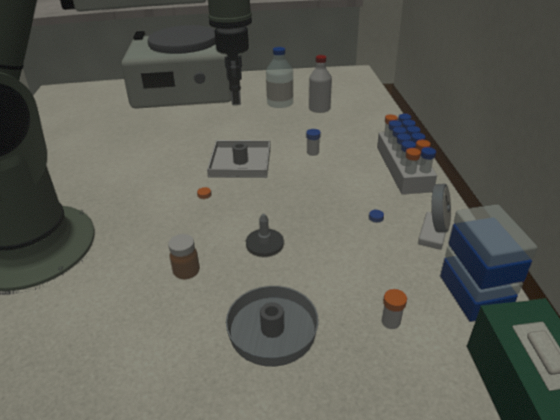

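The good sleeve stands in the tray (240,153) and the reject in the dish (272,319). The bystanders haven't moved and the gripper is clear.

```bash
python3 -c "
from workcell import workorder
print(workorder.job_done())"
```

```text
the job is handed in; nothing more can be done
None
```

Job handed in at about 24 s of robot time: the sleeve that hung on the step stands upright in the round dish, the one that went fully home stands upright in the square tray, and the pots, caps and jar look unmoved in the last side view; the hand-in gave no verdict.

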